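# Swing the lamp clear and open the coffee canister

## Task

The stiff-armed work lamp is parked low over the blue coffee canister, so its lid cannot be opened. First swing the lamp by its knob until its head hangs centred over the round cork trivet and stays there, then swing the steel hasp right down off the catch of the canister's lid, and last lift the lid until it stands upright and stays open. Leave everything else where it is.

Things in the scene. Friction and masses are not known exactly. Their poses are not given: they have to be found in the camera images.
- lamp: work lamp's fixed steel foot (120 mm across, 18 mm high) with a post to z = 0.227; origin on the counter under the post. Two level bars, each 250 mm long between axes, 20 mm wide, tops at z = 0.213 and 0.226, carry the head (110 mm disc, underside z = 0.172)
- lamp_arm (a joint): lamp's shoulder, vertical axis through the post; at 0 the first bar points 0.26 rad clockwise (from above) of the direction -x, grows anticlockwise; range -2.4 to 1.5 rad; stiff, stays where left
- lamp_forearm (a joint): lamp's elbow, vertical axis; at 0 the second bar points 1.8 rad anticlockwise (from above) of the direction of the first, grows anticlockwise; range -1.7 to 1.05 rad; stiff, stays where left
- lamp_knob (a point): middle of the free part of the upright black round knob on top of the lamp head, on the head's axis; the knob turns freely on its own axis, is 26 mm across and reaches from just over the bar (z = 0.229) to z = 0.290, this point at z = 0.265. The head can be dragged by it in any level direction; it takes about 2 to 4 N
- trivet: round cork trivet, flat, 130 mm across, 10 mm thick; origin at the centre of its underside; it lies fast on the counter
- canister: blue plastic canister, fast on the counter, 130 (x) by 120 (y) by 95 mm high, walls 4 mm; origin at the centre of its underside; the hasp is on its -x face, the lid's hinge along its +x rim
- hasp (a joint): hasp angle: 0 = upright, over the lid's catch; grows as it swings towards the canister's -x and down; 1.57 = level; range to 2.2 rad; stays where left
- hasp_hinge (a point): on the hasp's hinge axis (along the canister's y), 60 mm up, 8 mm in front of the -x face
- hasp_tab (a point): grip point of the hasp's solid upper plate, 75 mm from its hinge; the plate is 34 mm wide (canister's y), 7 mm thick, reaches from 52 to 92 mm from the hinge and stands above the lid when shut
- lid (a joint): lid angle: 0 = shut, 1.57 = upright, range to 1.9 rad; stiff hinge, stays where left
- lid_hinge (a point): on the lid's hinge axis (along the canister's y) at the +x rim, 95 mm up
- lid_grip (a point): grip point in the upright fin near the lid's front edge, 117 mm from the hinge and 36 mm above the lid's underside; the fin is 22 mm wide (canister's y), 14 mm thick (x), and rises 38 mm from the 10 mm thick lid to 48 mm above the lid's underside; the 130 mm lid carries a small steel catch on its front edge
- saucer: white ceramic saucer, 130 mm across, 20 mm high; bystander; origin at the centre of its underside
- mug: white mug, 76 mm across, 85 mm high; bystander; origin at the centre of its underside
- jar: glass jar with steel cap, 60 mm across, 90 mm high; bystander; origin at the centre of its underside
- mill: dark wooden pepper mill, 54 mm across, 156 mm high; bystander; origin at the centre of its underside
- spatula: spatula lying flat; bystander
- tin: steel tin, 74 mm across, 110 mm high; bystander; origin at the centre of its underside
- oil: green glass oil bottle, 64 mm across, 180 mm high; bystander; origin at the centre of its underside
Things that resemble listed ones, but are neither listed nor needed, are in the scene too. Of the things shaped like the canister, the blue one is meant. Of the things shaped like the trivet, the cork one is meant.

How it is judged:
On the way, in this order (a step that is already met when the one before it is completed fails the run):
1. the lamp head is over the trivet, the hasp still on and the lid shut (horizontal distance between lamp_knob and trivet below 0.025 m and value of joint hasp below 0.4 rad and value of joint lid below 0.15 rad), for 0.3 s.
2. the hasp is swung down off the catch, the lid still shut (value of joint hasp above 1.2 rad and value of joint lid below 0.15 rad), for 0.2 s.
3. the lid stands open (value of joint lid above 1.4 rad), for 0.2 s.
At the end, for the whole second after the job is handed in: The lamp head's axis is within 25 mm of the trivet's centre seen from above, the hasp is at 1.2 rad or more, the lid at 1.4 rad or more, and lamp, hasp and lid are at rest (horizontal distance between lamp_knob and trivet below 0.025 m and value of joint hasp above 1.2 rad and value of joint lid above 1.4 rad and velocity of joint lamp_arm between -0.1 and 0.1 rad/s and velocity of joint lamp_forearm between -0.1 and 0.1 rad/s and velocity of joint lid between -0.1 and 0.1 rad/s and velocity of joint hasp between -0.1 and 0.1 rad/s); the robot touches nothing.
It fails at once if a bystander was shifted by more than 30 mm (distance of any of saucer, mug, jar, mill, spatula, tin, oil from where it was at the start of the episode above 0.03 m).
It also fails if it takes over 69 s, if anything falls off the work surface, if the arm or the gripper's body presses on something with over 40 N, if the wrist force passes 120 N, or if a joint passes its speed limit or range.

## Robot

A 7-joint arm with a two-finger parallel gripper is mounted at the origin on the work surface. World frame = base frame: x ahead of the robot, y to its left, z up, the work surface at z = 0. Lengths are in m, angles in rad, forces in N, time in s.
With the tool pointing down it reaches from about 0.4 to 0.85 m from the base axis. Payload 4.4 kg.
Tool frame: the origin (TCP) lies on the centre line of the jaws, within the pads' length; the fingertips stand 17 mm ahead of it and the grasp point (between the pads) lies 2 mm behind it; z points along the fingers, y is the line along which they close (so a half turn about z gives the same grasp; the last joint's range is limited). The gripper opens to 94 mm and grips with 3 to 60 N. Pads are 16 mm wide; open, the fingers measure 119 mm over their backs; the gripper's body (75 mm by 177 mm) begins 78 mm behind the grasp point.
Start: joints at [-1.402, 0.628, 0.038, 1.517, -0.027, 0.996, -0.02], TCP at [0.151, 0.632, 0.222] pointing down, gripper open.
Joint ranges: [-3.06, 3.06], [-0.37, 2.12], [-1.25, 1.32], [0.18, 2.47], [-1.1, 4.24], [0.23, 1.98], [-2.94, 2.94]. Speed limits (rad/s): [2.57, 2.57, 3.14, 3.14, 3.14, 3.14, 3.14].

## Interface

Orientations are given as a unit quaternion [x, y, z, w].
In Python, from station import r gives the robot as it stands.
- The arm moves only by the tool drive_tool, never from a script. Its arguments are lists of equal length, an entry for each row: "hand": the opening, from 0 (shut) to 1 (fully open); "travel": the shift along the world's x, y, z in m, a list of three; "angular": the turn, a rotation vector about the world's x, y, z in degrees, a list of three. In form: {"hand": [hand, ...], "travel": [[tx, ty, tz], ...], "angular": [[rx, ry, rz], ...]}. A call has 1 to 8 rows; each row is the pose to reach, as a shift and turn from the pose commanded when the call began; what a row does not reach only later rows make up. A row lasts 1/10 s, in which the tool goes at most 50 mm and 8.59 degrees, less where a joint would pass 70% of its speed; a pose out of reach is approached as far as the arm can. A call with a gripper value outside its range is refused whole. The fingers move at their own pace and stop on an object; the grip force is fixed at half the most. Time passes only in rows, so rows that repeat a pose let the fingers close. It gives the time, the measured TCP pose, the force, the opening and the grip force at its end, in the units of the state.
- r.state(): the state, without advancing time (a new reading comes with each control period).
- r.snapshot(name): name is "side" or "top" or "wrist"; returns the picture (384x512x3 uint8, blue, green, red); there is no depth.
- r.get_calibration(name): a dict with "mtx" (3x3 intrinsics, pixels), "rvec" (rotation vector, rad) and "tvec" (3), from world to camera coordinates, as OpenCV has them; the wrist camera has in their place "hand_eye" (4x4, takes a point from camera to tool coordinates, whose origin is the TCP and whose axes are the flange's). Camera axes: x right, y down, z forward; pixel columns grow to the right and rows downward; lengths in m; the calibration is good to about 2 mm. A picture is of the moment at which its call begins: read the wrist's pose just before it. get_calibration takes no time and is no camera call.
- r.job_done(): hands the job in; it is judged then, once.
The state is a dict: "t": time; "joints": joint angles; "qvel": joint speeds; "tau": joint torques, N m; "ee_pos": TCP position; "orientation": TCP orientation; "contact_force": force on the tool from outside, world axes, zero at the start; "ft_torque": the same for the moment, N m; "gripper_width": finger opening in m; "finger_force": force on a finger pad.
Only numpy, scipy, OpenCV 4.12 (cv2) and the standard library are available. Lean on these libraries where they do the work, as an engineer would, in place of code of your own. Each camera call takes 0.05 s, during which the arm holds its last target. There are 200 camera calls.

## Working session

There is one attempt and no reset: what is moved stays moved. The work goes in short steps, Python scripts to look and compute and a tool call to move; the robot and the scene stay as the last step left them, time stands still between calls to the robot, and variables do not carry over. Pictures are saved under pics/ and viewed, at most 10 in all, crops included, and the job is handed in when it is done.

Besides the shell and the picture viewer there is one more tool, called after "Call:" by a JSON object that holds its "api" and its "payload", one argument or row to a line. drive_tool: Moves the arm, as the interface text tells. Its arguments: {"type":"object","properties":{"hand":{"type":"array"},"travel":{"type":"array"},"angular":{"type":"array"}},"required":["hand","travel","angular"]}

```bash
mkdir -p pics
python3 - <<'E'
from station import r
import cv2,numpy as np
s=r.state();print(s['t'],s['ee_pos'],s['orientation'],s['gripper_width'])
for n in ('side','top'):
    cv2.imwrite(f'pics/{n}0.png',r.snapshot(n));c=r.get_calibration(n)
    R=cv2.Rodrigues(np.array(c['rvec'],float))[0];print(n,c['mtx'],(-R.T@np.array(c['tvec']).ravel()).round(3),R.round(2).tolist())
print(r.get_calibration('wrist'))
E
```

```text
0.0 [0.15103038 0.63153649 0.22156321] [ 1.17108972e-01  9.93118605e-01 -9.56138030e-04 -1.01928579e-04] 0.09439360746696063
side [[496.04588572   0.         254.1967864 ]
 [  0.         496.04588572 198.53562413]
 [  0.           0.           1.        ]] [ 0.23  -0.929  1.147] [[0.95, -0.31, -0.01], [-0.23, -0.67, -0.71], [0.22, 0.67, -0.71]]
top [[421.85250766   0.         251.81797189]
 [  0.         421.85250766 194.56368126]
 [  0.           0.           1.        ]] [ 3.160e-01 -1.000e-03  1.575e+00] [[-0.02, -1.0, -0.01], [-0.99, 0.02, -0.17], [0.17, 0.01, -0.99]]
{'mtx': array([[272.82317061,   0.        , 255.85044492],
       [  0.        , 272.82317061, 189.69974804],
       [  0.        ,   0.        ,   1.        ]]), 'hand_eye': array([[ 3.04881659e-04, -9.71668718e-01, -2.36346801e-01,
         6.87231516e-02],
       [ 9.99999109e-01, -1.09183735e-05,  1.33486228e-03,
        -5.62986552e-05],
       [-1.29962444e-03, -2.36346997e-01,  9.71667848e-01,
        -1.62535203e-01],
       [ 0.00000000e+00,  0.00000000e+00,  0.00000000e+00,
         1.00000000e+00]])}
```

View pics/top0.png

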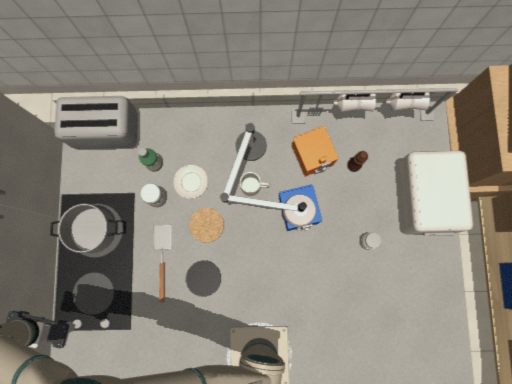

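View pics/side0.png

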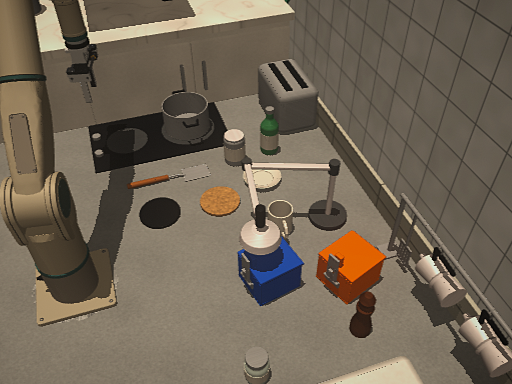

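Both views show these. Trivet candidates (top view): cork (207,225), black disc (203,278), saucer (190,181); cork is meant. Canister candidates: blue (300,208), orange (315,150); blue is meant. The lamp post is at about (250,130), the elbow at (226,198) and the knob at (302,206).

```bash
cat > h.py <<'E'
from station import r
import cv2,numpy as np
from scipy.spatial.transform import Rotation as Ro
def cam(n,s=None):
    c=r.get_calibration(n);K=np.array(c['mtx'],float)
    if n=='wrist':
        s=s or r.state();H=np.array(c['hand_eye']);Rt=Ro.from_quat(s['orientation']).as_matrix()
        R=Rt@H[:3,:3];return K,R,np.array(s['ee_pos'])+Rt@H[:3,3]
    R=cv2.Rodrigues(np.array(c['rvec'],float))[0];return K,R.T,-R.T@np.array(c['tvec'],float).ravel()
def ray(C,uv):
    K,R,o=C;d=R@np.linalg.solve(K,[*uv,1.]);return o,d/np.linalg.norm(d)
def plane(C,uv,z):
    o,d=ray(C,uv);return o+d*(z-o[2])/d[2]
def two(C1,a,C2,b):
    o,d=ray(C1,a);p,e=ray(C2,b);t=np.linalg.lstsq(np.c_[d,-e],p-o,rcond=None)[0]
    x,y=o+d*t[0],p+e*t[1];return (x+y)/2,np.linalg.norm(x-y)
def proj(C,P):
    K,R,o=C;q=K@(R.T@(np.array(P)-o));return q[:2]/q[2]
def mask(im,lo,hi,k=3):
    m=cv2.inRange(cv2.cvtColor(im,cv2.COLOR_BGR2HSV),lo,hi);return cv2.morphologyEx(m,cv2.MORPH_OPEN,np.ones((k,k)))
def biggest(m):
    return max(cv2.findContours(m,cv2.RETR_EXTERNAL,cv2.CHAIN_APPROX_NONE)[0],key=cv2.contourArea)
E
python3 - <<'E'
from h import *
T=cv2.imread('pics/top0.png');S=cv2.imread('pics/side0.png');CT,CS=cam('top'),cam('side')
for im,C,n in((T,CT,'T'),(S,CS,'S')):
    c=biggest(mask(im,(8,90,90),(22,200,255))*1 & cv2.rectangle(np.zeros(im.shape[:2],np.uint8),(180,180),(245,250),255,-1))
    e=cv2.fitEllipse(c);print(n,'cork',e,plane(C,e[0],.01).round(4))
    b=biggest(mask(im,(105,120,60),(125,255,255)) & cv2.rectangle(np.zeros(im.shape[:2],np.uint8),(200,160),(340,310),255,-1))
    print('blue',cv2.minAreaRect(b),b.reshape(-1,2).min(0),b.reshape(-1,2).max(0))
print('post',plane(CT,(250,128),.227),'elbow',plane(CT,(226,198),.22),'knob',plane(CT,(302,206),.29))
a=cv2.resize(T[90:260,170:360],None,fx=4,fy=3.5*4/3.5)[:600,:800]
cv2.imwrite('pics/tc.png',cv2.resize(T[115:265,180:340],None,fx=5,fy=5,interpolation=2)[:600])
cv2.imwrite('pics/tc.png',cv2.resize(T[115:255,180:340],None,fx=4.2,fy=4.2,interpolation=2))
cv2.imwrite('pics/sc.png',cv2.resize(S[140:310,190:400],None,fx=3.5,fy=3.5,interpolation=2))
E
```

```text
T cork ((206.24057006835938, 224.75225830078125), (32.60924530029297, 33.320438385009766), 38.75911331176758) [0.4703 0.1867 0.01  ]
blue ((297.31634521484375, 192.98947143554688), (15.191564559936523, 35.14714813232422), 88.09085083007812) [280 185] [315 201]
S cork ((219.3896026611328, 200.05836486816406), (27.721193313598633, 39.670555114746094), 85.13207244873047) [0.4692 0.1847 0.01  ]
blue ((273.9983825683594, 271.281982421875), (50.903987884521484, 58.5195426940918), 66.37062072753906) [250 240] [301 303]
post [0.76897115 0.01471797 0.227     ] elbow [0.5356928  0.09710727 0.22      ] knob [ 0.49472047 -0.1412607   0.29      ]
```

View pics/tc.png

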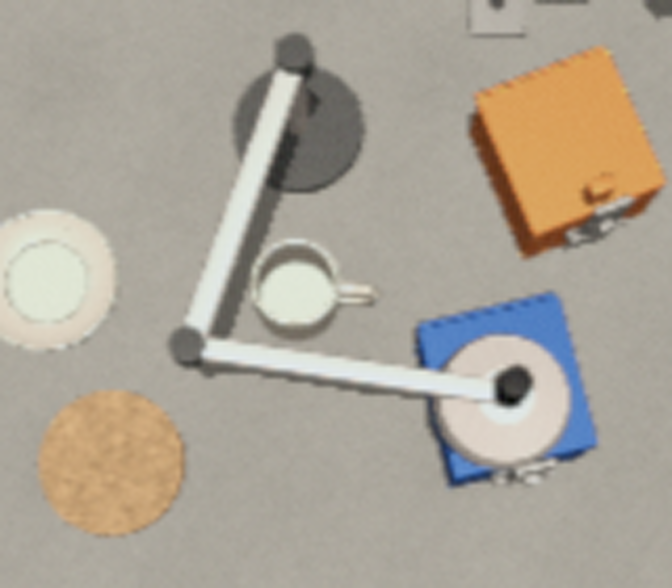

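View pics/sc.png

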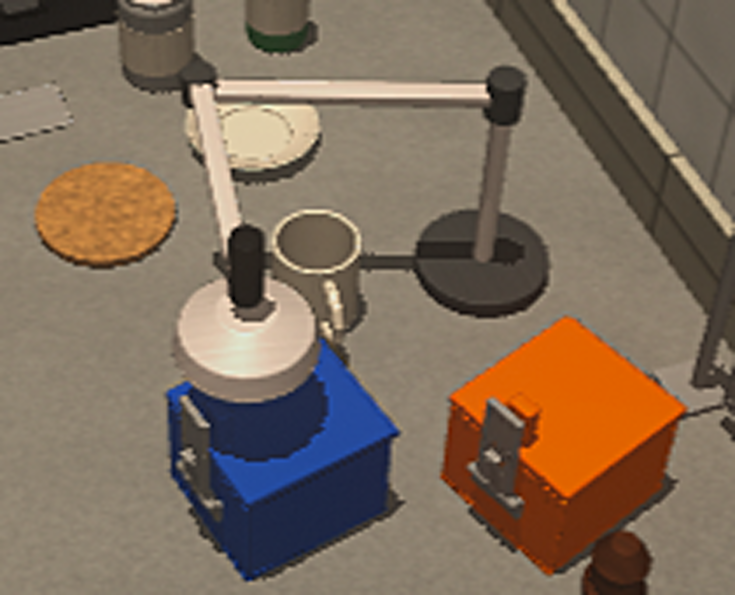

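The crops show the cork trivet and the blue canister under the lamp head. The hasp is on the canister's front edge at about (305,228) in the top view. The knob's top is at about (303,205) top and (260.5,206) side. Next I triangulate the knob.

Run:
```python
from h import *
T=cv2.imread('pics/top0.png');S=cv2.imread('pics/side0.png');CT,CS=cam('top'),cam('side')
P,e=two(CT,(303,205),CS,(260.8,208));print('knobtop',P.round(4),e)
# dark knob mask
for im,C,(x0,y0,x1,y1) in((T,CT,(292,196,312,216)),(S,CS,(250,198,270,230))):
    g=(im[y0:y1,x0:x1].max(2)<70).astype(np.uint8)*255
    c=biggest(g).reshape(-1,2)+[x0,y0];print(c.min(0),c.max(0),c.mean(0))
# canister top rear corners from crop coords
for p in((418,323),(553,292),(595,445),(452,485)): print(plane(CT,(180+p[0]/4.2,115+p[1]/4.2),.105).round(3))
print('post',two(CT,(250,128),CS,(190+505/3.5,140+75/3.5)))
```

```text
knobtop [ 0.4982 -0.1448  0.287 ] 1.8430000505068912e-05
[298 203] [305 210] [301.44 206.6 ]
[251 204] [267 227] [258.87142857 215.24285714]
[ 0.572 -0.084  0.105]
[ 0.596 -0.199  0.105]
[ 0.466 -0.228  0.105]
[ 0.435 -0.108  0.105]
post (array([0.77024806, 0.0143186 , 0.22835133]), np.float64(0.0033724697012776274))
```

Call:
{"api": "drive_tool", "payload": {
  "hand": [1, 1, 1, 1, 1, 1, 1, 1],
  "travel": [
    [0.02, -0.02, 0.05],
    [0.06, -0.06, 0.1],
    [0.1, -0.1, 0.12],
    [0.14, -0.14, 0.12],
    [0.18, -0.18, 0.12],
    [0.21, -0.22, 0.12],
    [0.24, -0.26, 0.12],
    [0.27, -0.3, 0.12]
  ],
  "angular": [
    [0, 0, -3],
    [0, 0, -8],
    [0, 0, -14],
    [0, 0, -20],
    [0, 0, -27],
    [0, 0, -34],
    [0, 0, -41],
    [0, 0, -46]
  ]
}}

```text
t: 0.9
ee_pos: [0.3913, 0.37, 0.3419]
orientation: [0.498, 0.867, 0.0, -0.0]
contact_force: [1.0, 0.7, -0.6]
gripper_width: 0.0938
finger_force: 0.0
```

Call:
{"api": "drive_tool", "payload": {
  "hand": [1, 1, 1, 1, 1, 1, 1, 1],
  "travel": [
    [0.01, -0.04, 0],
    [0.02, -0.09, 0],
    [0.03, -0.14, 0],
    [0.035, -0.19, 0],
    [0.04, -0.24, 0],
    [0.045, -0.28, 0],
    [0.05, -0.32, 0],
    [0.055, -0.36, 0]
  ],
  "angular": [
    [0, 0, -6],
    [0, 0, -13],
    [0, 0, -20],
    [0, 0, -27],
    [0, 0, -33],
    [0, 0, -38],
    [0, 0, -42],
    [0, 0, -46]
  ]
}}

```text
t: 1.7
ee_pos: [0.445, 0.0102, 0.3419]
orientation: [0.797, 0.604, 0.0, -0.0]
contact_force: [-0.6, -0.3, 0.4]
gripper_width: 0.094
finger_force: 0.0
```

Run:
```python
from h import *
s=r.state();print(s['ee_pos'],s['joints']);C=cam('wrist',s);im=r.snapshot('wrist');cv2.imwrite('pics/w1.png',im)
print('expect knob px',proj(C,(.497,-.143,.29)),proj(C,(.497,-.143,.229)))
```

```text
[0.44501545 0.01015757 0.34187476] [-0.59438567  0.2289564   0.63770886  1.88801449 -0.15483144  1.07365827
 -0.16754583]
expect knob px [353.81034054 345.09110819] [335.35654409 303.45888389]
```

View pics/w1.png

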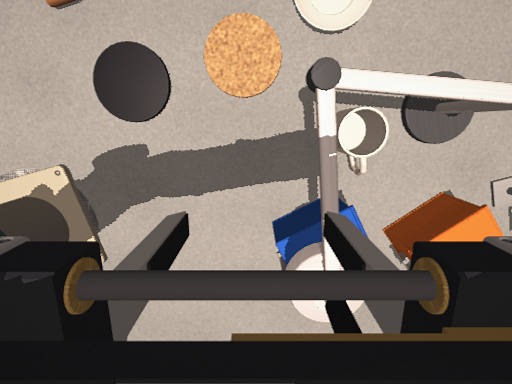

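The wrist view shows the lamp's white head over the blue canister. The black knob is at about (345,315), close to where the estimate projects. Next I move over the knob.

Call:
{"api": "drive_tool", "payload": {
  "hand": [1, 1, 1, 1, 1, 1, 1],
  "travel": [
    [0.01, -0.04, 0],
    [0.02, -0.08, 0],
    [0.03, -0.11, 0],
    [0.04, -0.135, 0],
    [0.04, -0.135, 0],
    [0.04, -0.135, 0],
    [0.04, -0.135, 0]
  ],
  "angular": [
    [0, 0, 0],
    [0, 0, 0],
    [0, 0, 0],
    [0, 0, 0],
    [0, 0, 0],
    [0, 0, 0],
    [0, 0, 0]
  ]
}}

```text
t: 2.45
ee_pos: [0.4851, -0.1218, 0.3416]
orientation: [0.795, 0.606, -0.0, -0.001]
contact_force: [1.3, 0.8, -0.4]
gripper_width: 0.0942
finger_force: 0.0
```

Run:
```python
from h import *
s=r.state();print(s['ee_pos'],s['orientation']);C=cam('wrist',s);im=r.snapshot('wrist');cv2.imwrite('pics/w2.png',im)
print('expect knob px',proj(C,(.497,-.143,.29)),proj(C,(.497,-.143,.229)))
```

```text
[ 0.48506783 -0.12183485  0.34158609] [ 7.95275749e-01  6.06247478e-01 -3.76290796e-05 -6.91371019e-04]
expect knob px [277.02004348 228.7802169 ] [272.6940048  207.17634906]
```

View pics/w2.png

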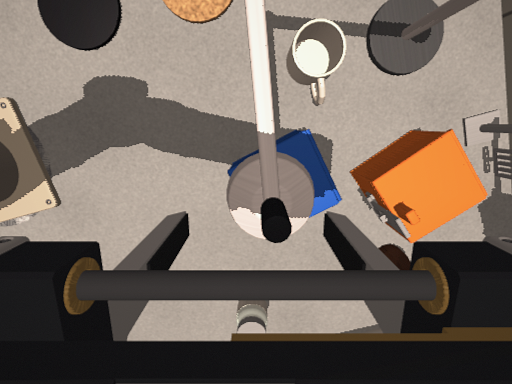

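The knob's top is at (276,228), where it was predicted, so the knob is at (0.497, -0.143).

Call:
{"api": "drive_tool", "payload": {
  "hand": [1, 1, 1, 1, 1, 0, 0, 0],
  "travel": [
    [0.012, -0.021, 0],
    [0.012, -0.021, -0.02],
    [0.012, -0.021, -0.05],
    [0.012, -0.021, -0.075],
    [0.012, -0.021, -0.075],
    [0.012, -0.021, -0.075],
    [0.012, -0.021, -0.075],
    [0.012, -0.021, -0.075]
  ],
  "angular": [
    [0, 0, 0],
    [0, 0, 0],
    [0, 0, 0],
    [0, 0, 0],
    [0, 0, 0],
    [0, 0, 0],
    [0, 0, 0],
    [0, 0, 0]
  ]
}}

```text
t: 3.3
ee_pos: [0.4982, -0.1443, 0.2683]
orientation: [0.796, 0.606, 0.001, 0.001]
contact_force: [0.2, -0.4, -0.1]
gripper_width: 0.0735
finger_force: 0.0
```

Call:
{"api": "drive_tool", "payload": {
  "hand": [0, 0, 0],
  "travel": [
    [0, 0, 0],
    [0, 0, 0],
    [0, 0, 0]
  ],
  "angular": [
    [0, 0, 0],
    [0, 0, 0],
    [0, 0, 0]
  ]
}}

```text
t: 3.6
ee_pos: [0.4975, -0.1442, 0.2672]
orientation: [0.796, 0.606, 0.0, 0.0]
contact_force: [-0.0, -0.4, -0.4]
gripper_width: 0.049
finger_force: 0.0
```

Call:
{"api": "drive_tool", "payload": {
  "hand": [0, 0, 0, 0, 0, 0],
  "travel": [
    [0, 0, 0],
    [0, 0, 0],
    [0, 0, 0],
    [0, 0, 0],
    [0, 0, 0],
    [0, 0.01, 0]
  ],
  "angular": [
    [0, 0, 0],
    [0, 0, 0],
    [0, 0, 0],
    [0, 0, 0],
    [0, 0, 0],
    [0, 0, 0]
  ]
}}

```text
t: 4.2
ee_pos: [0.4966, -0.1361, 0.2668]
orientation: [0.797, 0.605, -0.001, 0.001]
contact_force: [-1.4, -2.6, 0.4]
gripper_width: 0.0255
finger_force: 30.0
```

Call:
{"api": "drive_tool", "payload": {
  "hand": [0, 0, 0, 0, 0, 0, 0, 0],
  "travel": [
    [0, 0.02, 0],
    [0, 0.04, 0],
    [0, 0.06, 0],
    [0, 0.08, 0],
    [-0.01, 0.1, 0],
    [-0.01, 0.12, 0],
    [-0.01, 0.14, 0],
    [-0.01, 0.16, 0]
  ],
  "angular": [
    [0, 0, 0],
    [0, 0, 0],
    [0, 0, 0],
    [0, 0, 0],
    [0, 0, 0],
    [0, 0, 0],
    [0, 0, 0],
    [0, 0, 0]
  ]
}}

```text
t: 5.0
ee_pos: [0.4863, 0.0268, 0.2669]
orientation: [0.796, 0.606, -0.001, -0.0]
contact_force: [-0.8, -1.6, -0.1]
gripper_width: 0.0253
finger_force: 30.0
```

Call:
{"api": "drive_tool", "payload": {
  "hand": [0, 0, 0, 0, 0, 0, 0, 0],
  "travel": [
    [0, 0.025, 0],
    [0, 0.05, 0],
    [-0.01, 0.075, 0],
    [-0.01, 0.1, 0],
    [-0.016, 0.125, 0],
    [-0.016, 0.148, 0],
    [-0.016, 0.16, 0],
    [-0.016, 0.16, 0]
  ],
  "angular": [
    [0, 0, 0],
    [0, 0, 0],
    [0, 0, 0],
    [0, 0, 0],
    [0, 0, 0],
    [0, 0, 0],
    [0, 0, 0],
    [0, 0, 0]
  ]
}}

```text
t: 5.8
ee_pos: [0.4712, 0.1883, 0.2669]
orientation: [0.795, 0.607, 0.0, -0.0]
contact_force: [1.1, 0.8, 0.1]
gripper_width: 0.0255
finger_force: 30.0
```

Call:
{"api": "drive_tool", "payload": {
  "hand": [0, 0, 0.4, 0.4, 0.4, 0.4, 0.4, 0.4],
  "travel": [
    [0, 0, 0],
    [0, 0, 0],
    [0, 0, 0],
    [0, 0, 0],
    [0, 0, 0],
    [0, 0, 0.03],
    [0, 0, 0.07],
    [0, 0, 0.1]
  ],
  "angular": [
    [0, 0, 0],
    [0, 0, 0],
    [0, 0, 0],
    [0, 0, 0],
    [0, 0, 0],
    [0, 0, 0],
    [0, 0, 0],
    [0, 0, 0]
  ]
}}

```text
t: 6.6
ee_pos: [0.4718, 0.1852, 0.3689]
orientation: [0.796, 0.605, 0.001, 0.0]
contact_force: [0.5, 0.3, -0.0]
gripper_width: 0.0376
finger_force: 0.0
```

Run:
```python
from h import *
s=r.state();print(s['ee_pos'],s['joints'])
T,S=r.snapshot('top'),r.snapshot('side');cv2.imwrite('pics/t2.png',T);cv2.imwrite('pics/s2.png',S)
a=cv2.resize(T[130:250,170:340],None,fx=2.3,fy=2.3,interpolation=2);b=cv2.resize(S[150:310,160:330],None,fx=2.3,fy=2.3,interpolation=2)
h=max(len(a),len(b));p=lambda x:cv2.copyMakeBorder(x,0,h-len(x),0,0,0)
cv2.imwrite('pics/c2.png',np.hstack([p(a),p(b)]));print(a.shape)
```

```text
[0.47177768 0.18524546 0.36887127] [-0.91081263  0.32482849  0.66663362  1.69985515 -0.21406588  1.18977983
 -0.46028067]
(276, 391, 3)
```

View pics/c2.png

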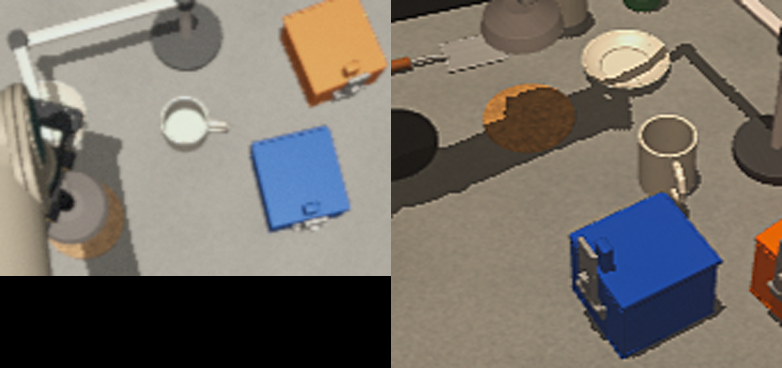

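The head now sits over the cork trivet and the gripper is clear of the knob. The canister is free, with its fin at about top (305,220) and side (252.6,256.5). I move above the hasp with the jaws turned along the hinge axis.

Call:
{"api": "drive_tool", "payload": {
  "hand": [0.7, 0.7, 0.7, 0.7, 0.7, 0.7, 0.7, 0.7],
  "travel": [
    [0, -0.04, 0],
    [0, -0.08, 0],
    [0, -0.12, 0],
    [0, -0.16, 0],
    [-0.01, -0.2, 0],
    [-0.02, -0.24, 0],
    [-0.03, -0.28, -0.01],
    [-0.03, -0.32, -0.03]
  ],
  "angular": [
    [0, 0, -6],
    [0, 0, -13],
    [0, 0, -20],
    [0, 0, -27],
    [0, 0, -34],
    [0, 0, -41],
    [0, 0, -48],
    [0, 0, -55]
  ]
}}

```text
t: 7.5
ee_pos: [0.4404, -0.1358, 0.3369]
orientation: [0.986, 0.167, 0.001, -0.0]
contact_force: [0.6, 1.6, 0.1]
gripper_width: 0.0658
finger_force: 0.0
```

Call:
{"api": "drive_tool", "payload": {
  "hand": [0.7, 0.7, 0.7, 0.7, 0.7],
  "travel": [
    [0, -0.02, -0.02],
    [0, -0.035, -0.03],
    [0, -0.035, -0.03],
    [0, -0.035, -0.03],
    [0, -0.035, -0.03]
  ],
  "angular": [
    [0, 0, -7],
    [0, 0, -7],
    [0, 0, -7],
    [0, 0, -7],
    [0, 0, -7]
  ]
}}

```text
t: 8.0
ee_pos: [0.4417, -0.1683, 0.3072]
orientation: [0.994, 0.11, 0.0, -0.0]
contact_force: [-0.2, 0.6, -0.4]
gripper_width: 0.0658
finger_force: 0.0
```

Run:
```python
from h import *
s=r.state();print(s['ee_pos'],s['orientation'],s['joints']);im=r.snapshot('wrist');cv2.imwrite('pics/w3.png',im)
T,S=r.snapshot('top'),cv2.imread('pics/s2.png')
CT,CS=cam('top'),cam('side');W=cam('wrist',s)
print('lid',plane(CT,(170+251/2.3,130+143/2.3),.105),plane(CT,(170+328/2.3,130+126/2.3),.105))
print('fin',two(CT,(305.2,220),CS,(252.6,256.5)))
for x,z in((-.052,.143),(-.073,.152),(.065,.105)): 
    for y in(-.06,0,.06):print(x,y,proj(W,np.r_[np.array([.517,-.155])+np.array([[.977,-.215],[.215,.977]])@[x,y],z]).round())
```

```text
[ 0.44171393 -0.16828861  0.30715489] [ 9.93926447e-01  1.10045838e-01  2.66768572e-04 -2.46235901e-04] [-0.3799286   0.4009102   0.97041055  1.88965054 -0.38127316  1.04954301
 -0.60182957]
lid [ 0.57131305 -0.08266334  0.105     ] [ 0.59542894 -0.20186745  0.105     ]
fin (array([ 0.46778536, -0.16692904,  0.13883729]), np.float64(0.0010359145465037897))
-0.052 -0.06 [309. 161.]
-0.052 0 [259. 161.]
-0.052 0.06 [209. 161.]
-0.073 -0.06 [310. 180.]
-0.073 0 [259. 179.]
-0.073 0.06 [208. 179.]
0.065 -0.06 [308.  63.]
0.065 0 [259.  62.]
0.065 0.06 [211.  62.]
```

View pics/w3.png

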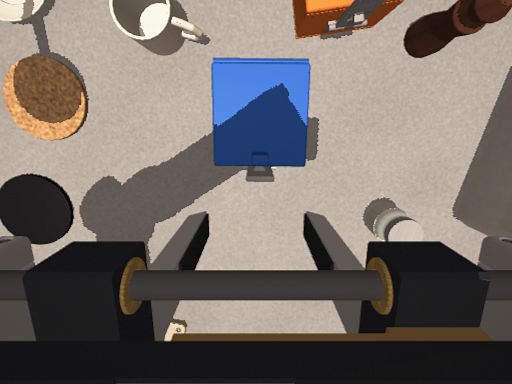

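The model agrees with the image. The lid's back edge is at row 60, the fin at (260,159) and the hasp plate's top at (260,178), against predictions of 62, (259,161) and (259,179). I descend and grip the hasp tab by its sides.

Call:
{"api": "drive_tool", "payload": {
  "hand": [0.7, 0.7, 0.7, 0.7, 0.7, 0.7, 0, 0],
  "travel": [
    [0.002, -0.003, -0.04],
    [0.002, -0.003, -0.08],
    [0.002, -0.003, -0.12],
    [0.002, -0.003, -0.15],
    [0.002, -0.003, -0.173],
    [0.002, -0.003, -0.173],
    [0.002, -0.003, -0.173],
    [0.002, -0.003, -0.173]
  ],
  "angular": [
    [0, 0, 0],
    [0, 0, 0],
    [0, 0, 0],
    [0, 0, 0],
    [0, 0, 0],
    [0, 0, 0],
    [0, 0, 0],
    [0, 0, 0]
  ]
}}

```text
t: 8.9
ee_pos: [0.4445, -0.1725, 0.1353]
orientation: [0.994, 0.11, 0.001, 0.001]
contact_force: [0.0, 0.4, 0.1]
gripper_width: 0.0532
finger_force: 0.0
```

Call:
{"api": "drive_tool", "payload": {
  "hand": [0, 0, 0, 0],
  "travel": [
    [0, 0, 0],
    [0, 0, 0],
    [0, 0, 0],
    [0, 0, 0]
  ],
  "angular": [
    [0, 0, 0],
    [0, 0, 0],
    [0, 0, 0],
    [0, 0, 0]
  ]
}}

```text
t: 9.3
ee_pos: [0.444, -0.1725, 0.1347]
orientation: [0.994, 0.109, 0.001, 0.0]
contact_force: [-0.4, -0.2, 6.9]
gripper_width: 0.0335
finger_force: 30.0
```

Call:
{"api": "drive_tool", "payload": {
  "hand": [0, 0, 0, 0, 0, 0],
  "travel": [
    [-0.007, -0.0015, -0.0005],
    [-0.0145, -0.003, -0.0015],
    [-0.0215, -0.0045, -0.0035],
    [-0.0285, -0.006, -0.006],
    [-0.035, -0.0075, -0.009],
    [-0.041, -0.009, -0.013]
  ],
  "angular": [
    [0, 0, 0],
    [0, 0, 0],
    [0, 0, 0],
    [0, 0, 0],
    [0, 0, 0],
    [0, 0, 0]
  ]
}}

```text
t: 9.9
ee_pos: [0.4024, -0.1815, 0.1218]
orientation: [0.994, 0.109, 0.001, -0.0]
contact_force: [-3.7, 0.0, 11.1]
gripper_width: 0.0333
finger_force: 30.0
```

Call:
{"api": "drive_tool", "payload": {
  "hand": [0, 0, 0, 0, 0, 0, 0, 0],
  "travel": [
    [-0.006, -0.0015, -0.0045],
    [-0.011, -0.0025, -0.0095],
    [-0.016, -0.0035, -0.0155],
    [-0.0205, -0.0045, -0.0215],
    [-0.024, -0.005, -0.028],
    [-0.027, -0.006, -0.0345],
    [-0.029, -0.0065, -0.0415],
    [-0.031, -0.007, -0.049]
  ],
  "angular": [
    [0, 0, 0],
    [0, 0, 0],
    [0, 0, 0],
    [0, 0, 0],
    [0, 0, 0],
    [0, 0, 0],
    [0, 0, 0],
    [0, 0, 0]
  ]
}}

```text
t: 10.7
ee_pos: [0.3675, -0.1889, 0.0718]
orientation: [0.994, 0.108, -0.002, -0.0]
contact_force: [-9.2, -1.1, 5.6]
gripper_width: 0.0334
finger_force: 30.0
```

Call:
{"api": "drive_tool", "payload": {
  "hand": [0, 0, 0, 0.7, 0.7, 0.7, 0.7, 0.7],
  "travel": [
    [-0.001, 0, -0.008],
    [-0.001, 0, -0.01],
    [-0.001, 0, -0.01],
    [-0.001, 0, -0.01],
    [-0.001, 0, -0.01],
    [-0.001, 0, -0.01],
    [-0.001, 0, -0.01],
    [-0.001, 0, -0.01]
  ],
  "angular": [
    [0, 0, 0],
    [0, 0, 0],
    [0, 0, 0],
    [0, 0, 0],
    [0, 0, 0],
    [0, 0, 0],
    [0, 0, 0],
    [0, 0, 0]
  ]
}}

```text
t: 11.5
ee_pos: [0.3708, -0.1881, 0.062]
orientation: [0.994, 0.11, 0.0, 0.0]
contact_force: [0.7, 0.1, 0.2]
gripper_width: 0.0654
finger_force: 0.0
```

Call:
{"api": "drive_tool", "payload": {
  "hand": [0.7, 0.7, 0.7, 0.7, 0.7, 0.7, 0.7, 0.7],
  "travel": [
    [0, 0, 0.04],
    [0, 0, 0.08],
    [0, 0, 0.12],
    [0.03, 0.007, 0.16],
    [0.06, 0.014, 0.19],
    [0.095, 0.022, 0.19],
    [0.095, 0.022, 0.19],
    [0.095, 0.022, 0.19]
  ],
  "angular": [
    [0, 0, 0],
    [0, 0, 0],
    [0, 0, 0],
    [0, 0, 0],
    [0, 0, 0],
    [0, 0, 0],
    [0, 0, 0],
    [0, 0, 0]
  ]
}}

```text
t: 12.3
ee_pos: [0.4652, -0.1657, 0.2515]
orientation: [0.994, 0.11, -0.001, -0.0]
contact_force: [-0.2, 0.1, 0.1]
gripper_width: 0.0657
finger_force: 0.0
```

Run:
```python
from h import *
s=r.state();print(s['ee_pos']);im=r.snapshot('wrist');W=cam('wrist',s)
S=r.snapshot('side');CS=cam('side')
print('fin px',proj(W,(.466,-.166,.143)),'tab if 1.5',proj(CS,(.517-.977*.148,-.155-.215*.148,.065)))
cv2.imwrite('pics/c3.png',np.hstack([im[100:260,180:340],S[190:350,180:340]]).repeat(2,0).repeat(2,1))
```

```text
[ 0.46517505 -0.16569957  0.25147947]
fin px [256.80085119 190.73865501] tab if 1.5 [220.42115279 289.1725925 ]
```

View pics/c3.png

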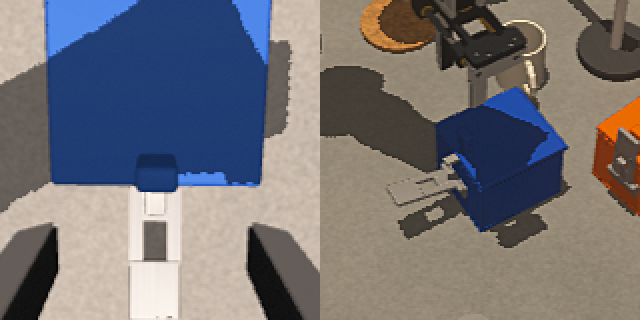

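The hasp is down and level: the side view shows its tab pointing out to the front. The fin is between the jaws at about (258,187) in the wrist view. I grip the fin next.

Call:
{"api": "drive_tool", "payload": {
  "hand": [0.7, 0.7, 0.7, 0.7, 0.7, 0, 0, 0],
  "travel": [
    [0.001, 0, -0.04],
    [0.001, 0, -0.08],
    [0.001, 0, -0.11],
    [0.001, 0, -0.12],
    [0.001, 0, -0.12],
    [0.001, 0, -0.12],
    [0.001, 0, -0.12],
    [0.001, 0, -0.12]
  ],
  "angular": [
    [0, 0, 0],
    [0, 0, 0],
    [0, 0, 0],
    [0, 0, 0],
    [0, 0, 0],
    [0, 0, 0],
    [0, 0, 0],
    [0, 0, 0]
  ]
}}

```text
t: 13.2
ee_pos: [0.4672, -0.1665, 0.1331]
orientation: [0.994, 0.109, 0.001, 0.0]
contact_force: [-0.1, -0.0, 0.8]
gripper_width: 0.045
finger_force: 0.0
```

Call:
{"api": "drive_tool", "payload": {
  "hand": [0, 0, 0, 0, 0],
  "travel": [
    [0, 0, 0],
    [0, 0, 0],
    [0, 0, 0],
    [0, 0, 0],
    [0, 0, 0]
  ],
  "angular": [
    [0, 0, 0],
    [0, 0, 0],
    [0, 0, 0],
    [0, 0, 0],
    [0, 0, 0]
  ]
}}

```text
t: 13.7
ee_pos: [0.4669, -0.1675, 0.1322]
orientation: [0.994, 0.109, 0.001, 0.001]
contact_force: [0.4, -3.7, 0.0]
gripper_width: 0.0218
finger_force: 30.0
```

Call:
{"api": "drive_tool", "payload": {
  "hand": [0, 0, 0, 0, 0, 0, 0, 0],
  "travel": [
    [0.004, 0.001, 0.0115],
    [0.0095, 0.002, 0.0225],
    [0.0155, 0.0035, 0.033],
    [0.0225, 0.005, 0.0425],
    [0.031, 0.007, 0.0515],
    [0.04, 0.009, 0.06],
    [0.05, 0.011, 0.067],
    [0.06, 0.013, 0.073]
  ],
  "angular": [
    [0, 0, 0],
    [0, 0, 0],
    [0, 0, 0],
    [0, 0, 0],
    [0, 0, 0],
    [0, 0, 0],
    [0, 0, 0],
    [0, 0, 0]
  ]
}}

```text
t: 14.5
ee_pos: [0.525, -0.1549, 0.2045]
orientation: [0.994, 0.109, -0.002, 0.001]
contact_force: [-0.4, -6.3, -6.8]
gripper_width: 0.0216
finger_force: 30.0
```

Call:
{"api": "drive_tool", "payload": {
  "hand": [0, 0, 0, 0, 0, 0, 0, 0],
  "travel": [
    [0.011, 0.0025, 0.005],
    [0.022, 0.005, 0.009],
    [0.034, 0.0075, 0.0115],
    [0.046, 0.01, 0.013],
    [0.058, 0.013, 0.013],
    [0.07, 0.0155, 0.0125],
    [0.082, 0.018, 0.0105],
    [0.093, 0.0205, 0.007]
  ],
  "angular": [
    [0, 0, 0],
    [0, 0, 0],
    [0, 0, 0],
    [0, 0, 0],
    [0, 0, 0],
    [0, 0, 0],
    [0, 0, 0],
    [0, 0, 0]
  ]
}}

```text
t: 15.3
ee_pos: [0.6197, -0.1347, 0.2131]
orientation: [0.994, 0.109, 0.0, 0.001]
contact_force: [-0.4, -3.5, 7.4]
gripper_width: 0.0212
finger_force: 30.0
```

Call:
{"api": "drive_tool", "payload": {
  "hand": [0, 0, 0, 0.6, 0.6, 0.6, 0.6, 0.6],
  "travel": [
    [0.003, 0, -0.001],
    [0.003, 0, -0.001],
    [0.003, 0, -0.001],
    [0.003, 0, -0.001],
    [0.003, 0, -0.001],
    [0.003, 0, -0.001],
    [0.003, 0, -0.001],
    [0.003, 0, -0.001]
  ],
  "angular": [
    [0, 0, 0],
    [0, 0, 0],
    [0, 0, 0],
    [0, 0, 0],
    [0, 0, 0],
    [0, 0, 0],
    [0, 0, 0],
    [0, 0, 0]
  ]
}}

```text
t: 16.1
ee_pos: [0.6221, -0.1323, 0.2106]
orientation: [0.994, 0.109, -0.0, -0.0]
contact_force: [-0.2, -0.5, -0.6]
gripper_width: 0.0553
finger_force: 0.0
```

Released; now up and clear, then a final check.

Call:
{"api": "drive_tool", "payload": {
  "hand": [0.6, 0.6, 0.6, 0.6, 0.6, 0.6, 0.6, 0.6],
  "travel": [
    [0, 0, 0.03],
    [0, 0, 0.07],
    [0, 0, 0.11],
    [0, 0, 0.15],
    [-0.04, -0.03, 0.17],
    [-0.08, -0.07, 0.17],
    [-0.1, -0.1, 0.17],
    [-0.1, -0.1, 0.17]
  ],
  "angular": [
    [0, 0, 0],
    [0, 0, 0],
    [0, 0, 0],
    [0, 0, 0],
    [0, 0, 0],
    [0, 0, 0],
    [0, 0, 0],
    [0, 0, 0]
  ]
}}

```text
t: 16.9
ee_pos: [0.5171, -0.2391, 0.3827]
orientation: [0.995, 0.104, 0.0, 0.001]
contact_force: [-0.4, -0.1, -0.3]
gripper_width: 0.0564
finger_force: 0.0
```

Run:
```python
from h import *
s=r.state();print(s['ee_pos'],s['contact_force'])
T,S=r.snapshot('top'),r.snapshot('side');CT,CS=cam('top'),cam('side')
a=T[110:260,140:340];b=S[130:330,150:350]
for k in((.47,.186,.29),(.47,.186,.01)):print(proj(CT,k),proj(CS,k))
a=cv2.copyMakeBorder(a,0,50,0,0,0);cv2.imwrite('pics/f.png',np.hstack([a,b]).repeat(2,0).repeat(2,1))
```

```text
[ 0.51707096 -0.23910376  0.38272576] [-0.38613359 -0.1235948  -0.27638985]
[195.55018476 216.1103679 ] [213.71711166 130.16405029]
[206.43395096 224.82974487] [219.51283469 199.73601131]
```

View pics/f.png

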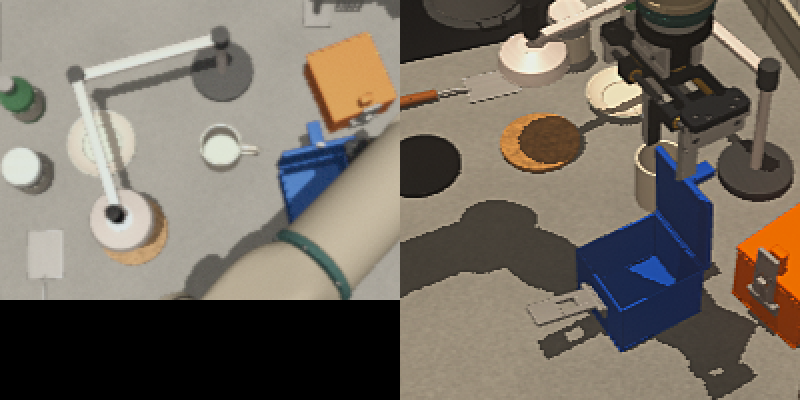

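The top view puts the knob's top at (197,215.5); a head centred on the trivet would put it at (195.5,216), so it is about 5 mm off. The lid stands upright, the hasp is level, and the gripper is clear of everything.

```bash
python3 -c "
from station import r
print(r.job_done())"
```

```text
the job is handed in; nothing more can be done
None
```

The job is handed in: the lamp head hangs about 5 mm from the cork trivet's centre, the hasp is down level, the lid stands upright, and the gripper is clear; the hand-in returned no verdict.

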